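# Stop the packing scale from rocking

### The arm

A 6-joint arm with a two-finger parallel gripper is mounted at the origin on a cart in front of the work surface, level with it; the furniture and walls round the work are solid. World frame = base frame: x ahead of the robot, y to its left, z up, the work surface at z = 0. Lengths are in m, angles in rad, forces in N, time in s.
With the tool pointing down it reaches from about 0.35 to 0.975 m from the base axis. Payload 4.9 kg.
Tool frame: the origin (TCP) lies midway between the tips of the shut fingers; the grasp point (between the pads) lies 19 mm behind it; z points along the fingers, y is the line along which they close (so a half turn about z gives the same grasp; the last joint's range is limited). The gripper opens to 85 mm and grips with 20 to 120 N. Pads are 22 mm wide; open, the fingers measure 114 mm over their backs; the gripper's body (76 mm by 85 mm) begins 54 mm behind the grasp point. The pads swing forward as they close: fully open they stand 13 mm farther back than shut.
Start: joints at [-1.305, 0.053, 1.613, -0, 1.476, -0.119], TCP at [0.235, -0.579, 0.231] pointing down, gripper open.
Joint ranges: [-3.01, 3.01], [-1.01, 2.22], [0.06, 2.58], [-1.02, 4.17], [0.09, 2.62], [-3.14, 3.14]. Speed limits (rad/s): [2.57, 2.57, 3.14, 3.14, 3.14, 3.14].

### API

Orientations are given as a unit quaternion [w, x, y, z].
In Python, from plant import manip gives the robot as it stands.
- The arm moves only by the tool move_arm, never from a script. Its argument "increments" is one flat list of numbers, 5 for each row, row after row: the shift along the tool's x, y, z in mm, then the turn about the tool's z in rad, then the opening, from 0 (shut) to 1 (fully open). In form: [tx, ty, tz, spin, jaw, tx, ty, tz, spin, jaw, ...]. A call has 1 to 8 rows; each row shifts and turns the commanded pose from where the row before left it, along the tool's axes as they then stand; what a row does not reach is not made up. A row lasts 1/12 s, in which the tool goes at most 41.7 mm and 7.16 degrees, less where a joint would pass 70% of its speed; a pose out of reach is approached as far as the arm can. A call with a gripper value outside its range is refused whole. The fingers move at their own pace and stop on an object; the grip force is fixed at half the most. Time passes only in rows, so rows that do not move let the fingers close. It gives the time, the measured TCP pose, the force, the opening and the grip force at its end, in the units of the state.
- manip.state(): the state, without advancing time (a new reading comes with each control period).
- manip.grab_frame(name): name is "scene" or "top" or "wrist"; returns a dict with "image" (400x640x3 uint8, blue, green, red), "fov_y" (degrees; the focal length in pixels is half the picture's height over the tangent of half this angle, whatever the lens; pixels are square), "cx", "cy" (the principal point, pixels), "eye" and "rotation" of the camera in the world; the wrist camera has in their place "T_tool_cam" (4x4, takes a point from camera to tool coordinates, whose origin is the TCP and whose axes are the flange's). Camera axes: x right, y down, z forward; pixel columns grow to the right and rows downward; lengths in m; the calibration is good to about 2 mm. A picture is of the moment at which its call begins: read the wrist's pose just before it. There is no depth.
- manip.job_done(): hands the job in; it is judged then, once.
The state is a dict: "time": time; "joint_pos": joint angles; "joint_vel": joint speeds; "joint_efforts": joint torques, N m; "tool_pos": TCP position; "tool_rot": TCP orientation; "contact_force": force on the tool from outside, world axes, zero at the start; "ft_torque": the same for the moment, N m; "gripper_width": opening from 0.0 (shut) to 1.0 (fully open); "grasp_force": force on a finger pad.
Only numpy, scipy, OpenCV 4.12 (cv2) and the standard library are available. Lean on these libraries where they do the work, as an engineer would, in place of code of your own. Each camera call takes 0.05 s, during which the arm holds its last target. There are 200 camera calls.

### The job

The small bench scale rocks because its front-right foot hangs clear of the table. Turn the leaning hand knob above that foot clockwise until the foot is down and takes its share of the weight, so that all four feet are firmly loaded and the scale no longer rocks; do not screw it so far that other feet are lifted. Leave the scale where it stands and do not disturb the things around it.

Things in the scene. Friction and masses are not known exactly. Their poses are not given: they have to be found in the camera images.
- scale: Bench scale, loose, 3.3 kg: white housing 120 mm wide, steel pan 59 mm above the table; at its front a display console (left) and a boss with the black knob (right). Origin: on the table, 10 mm in front of the pan's middle. x to the scale's rear (away from the robot), y to its left, z up. Footprint x -110 to 75, y -60 to 60 mm. Starts level on three feet; about 10 N down on the knob rocks it.
- level_knob (a joint): Knob turn, rad, growing clockwise seen from above it: 1 rad lowers the front-right foot 3 mm. Range 0 to 6.2, starts at 0.1 to 2.3. Stays where left (friction 0.07 N m, 0.1 under load). At about 3.0 the foot just touches the table; then it takes load as the rubber feet give. At 3.65 the four feet share the weight well (good from 3.3 to 4.0); beyond 4.4 another foot is being lifted.
- knob_grip (a point): Grip point on the knob's axis. Black knob: skirt 38 mm across, 10 mm high, with a grip bar on it 42 mm long, 12 mm thick; the bar reaches from 24 mm below this point to 7 mm above. z: the turning axis, out of the knob, leaning 30 degrees from vertical to the scale's front (-x). x: along the bar, y: across it. In the scale's frame at x -103, y -36, z 82 mm. Open fingers clear the scale all round.
- foot_fr: Front-right foot, the adjustable one: black rubber disc 28 mm diameter, 7 mm high on a steel spindle, below the knob's boss. Origin: centre of its underside, at x -80, y -36 mm of the scale; it hangs 2 to 9 mm above the table at the start.
- foot_fl: Front-left fixed rubber foot, 24 mm diameter, 15 mm high, giving about 1 mm per 5 N. Origin: centre of its underside, at x -80, y 42 mm of the scale.
- foot_rl: Rear-left fixed rubber foot, 24 mm diameter, 15 mm high, giving about 1 mm per 5 N. Origin: centre of its underside, at x 60, y 46 mm of the scale.
- foot_rr: Rear-right fixed rubber foot, 24 mm diameter, 15 mm high, giving about 1 mm per 5 N. Origin: centre of its underside, at x 60, y -46 mm of the scale.
- tape_roll: Brown roll of packing tape lying flat, 102 mm diameter, 48 mm high. Origin: centre of its underside. Bystander.
- marker: Felt marker lying flat in front of the scale, 136 mm long, 17 mm thick. Origin: middle of its underside; it lies along its x. Bystander.
- gift_box_small: Small black box 90 x 120 x 40 mm left of the scale, near the front edge of the table. Origin: centre of its underside. Bystander.
- calculator: Desk calculator lying flat beside the blue parts case, 146 x 102 x 15 mm. Origin: centre of its underside. Bystander.
- parts_case: Blue parts case, fixed, about 260 mm deep and 170 mm wide, 50 mm high, at the left of the scale. Its lid stands open along the side next to the scale, up to 220 mm above the table: come to the knob from the front and above. Origin: centre of its underside.
- glue_yellow: Yellow glue bottle with a red nozzle, 57 mm diameter, 174 mm high. Origin: centre of its underside. Bystander.
- glue_white: White glue bottle with a red nozzle, 49 mm diameter, 139 mm high. Origin: centre of its underside. Bystander.

How it is judged:
By the outcome, as a careful person would: the job done as asked, in the order asked, and still so for the second after the job is handed in, with the robot touching nothing.
It also fails if it takes over 70 s, if anything falls off the work surface, if the arm or the gripper's body presses on something with over 40 N, if the wrist force passes 120 N, or if a joint passes its speed limit or range.

## Working session

There is one attempt and no reset: what is moved stays moved. The work goes in short steps, Python scripts to look and compute and a tool call to move; the robot and the scene stay as the last step left them, time stands still between calls to the robot, and variables do not carry over. Pictures are saved under pics/ and viewed, at most 10 in all, crops included, and the job is handed in when it is done.

Besides the shell and the picture viewer there is one more tool, called after "Call:" by a JSON object that holds its "api" and its "payload". move_arm: Moves the arm, as the interface text tells. Its arguments: {"type":"object","properties":{"increments":{"type":"array"}},"required":["increments"]}

```bash
mkdir -p pics; ls; python3 - <<'E'
from plant import manip
import cv2,numpy as np
s=manip.state();print(s)
for n in("scene","top"):
    f=manip.grab_frame(n);cv2.imwrite(f"pics/{n}0.png",f["image"]);np.savez(f"{n}0.npz",**f)
    print(n,{k:f[k] for k in f if k!="image"})
E
```

```text
pics
{'time': 0.0, 'joint_pos': array([-1.30498960e+00,  5.33383282e-02,  1.61428800e+00,  6.31893659e-06,
        1.47601252e+00, -1.19021039e-01]), 'joint_vel': array([-3.47092438e-05,  2.74939697e-04, -2.46769936e-04, -9.06497988e-04,
        5.44881349e-04,  4.79770528e-04]), 'joint_efforts': array([ 6.87540833e-04, -3.93678689e+01, -3.70177138e+01, -9.96902827e-05,
        7.09900531e-03, -1.05230879e-05]), 'tool_pos': array([ 0.23444955, -0.57868758,  0.2300781 ]), 'tool_rot': array([-1.02057186e-03,  9.81545035e-01,  1.91228389e-01, -7.18839809e-05]), 'contact_force': array([-0.29477761,  0.32996554,  0.0467324 ]), 'ft_torque': array([-0.06940736,  0.02431967,  0.02189527]), 'grasp_force': 0.0, 'gripper_width': 1.002298952647023}
scene {'fov_y': 51.93943257317821, 'cx': 316.3893144372097, 'cy': 200.6997566230181, 'eye': array([ 0.75973622, -0.70125097,  0.60981614]), 'rotation': array([-0.45858522,  0.87705073,  0.12192143, -0.07494518])}
top {'fov_y': 54.14127539697599, 'cx': 317.33887360209644, 'cy': 202.96224507169828, 'eye': array([0.3775065 , 0.02300121, 1.0716285 ]), 'rotation': array([ 0.06189185, -0.69996394,  0.70876217, -0.06225811])}
```

View pics/scene0.png

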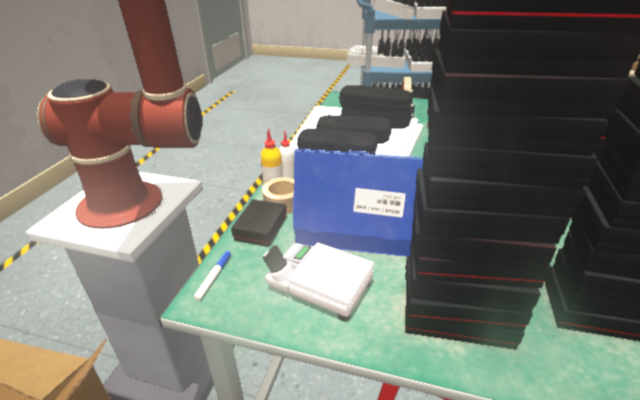

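View pics/top0.png

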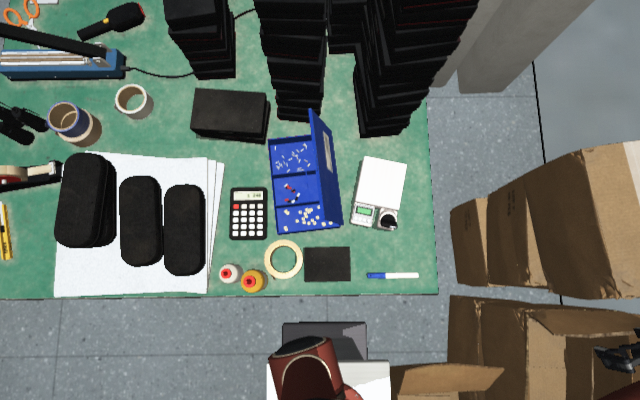

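The views show the scale with its pan centre near (380,190) in top. The knob is at about (388,219) in top, the marker at (392,276), and the lid runs along columns 310-340.

```bash
cat > h.py <<'E'
import numpy as np,cv2
from scipy.spatial.transform import Rotation as R
def q2R(q): return R.from_quat(np.r_[q[1:],q[0]]).as_matrix()
def rays(f,px,st=None):
    fl=200/np.tan(np.radians(float(f["fov_y"]))/2)
    px=np.atleast_2d(np.asarray(px,float))
    d=np.c_[(px[:,0]-f["cx"])/fl,(px[:,1]-f["cy"])/fl,np.ones(len(px))]
    if "eye" in f: C,o=q2R(np.asarray(f["rotation"])),np.asarray(f["eye"])
    else:
        T=np.asarray(f["T_tool_cam"]);Rt=q2R(st["tool_rot"])
        C=Rt@T[:3,:3];o=st["tool_pos"]+Rt@T[:3,3]
    return o,d@C.T
def plane(f,px,z,st=None):
    o,d=rays(f,px,st);return o+d*((z-o[2])/d[:,2])[:,None]
def tri(rs):
    A=0;b=0
    for o,d in rs:
        d=d/np.linalg.norm(d);P=np.eye(3)-np.outer(d,d);A=A+P;b=b+P@o
    return np.linalg.solve(A,b)
E
python3 - <<'E'
from h import *
from plant import manip
f=np.load("top0.npz");im=f["image"]
print("knob",plane(f,[388,219],.082),"edge",plane(f,[[392,297],[437,250]],0))
hsv=cv2.cvtColor(im,cv2.COLOR_BGR2HSV)
m=((hsv[...,1]<40)&(hsv[...,2]>170)).astype(np.uint8);m[:140]=0;m[240:]=0;m[:,:345]=0;m[:,412:]=0
c=max(cv2.findContours(m,0,2)[0],key=cv2.contourArea)
r=cv2.minAreaRect(c);print(r);print(plane(f,cv2.boxPoints(r),.055))
print("marker",plane(f,[[367,275],[419,275]],.01),"lid",plane(f,[[310,110],[343,225]],.1))
print({k:v for k,v in manip.grab_frame("wrist").items() if k!="image"})
g=np.load("scene0.npz")["image"][220:330,230:400]
cv2.imwrite("pics/crop0.png",np.vstack([cv2.resize(g,(510,330),interpolation=2)[:290],cv2.resize(im[150:240,340:425],(510,300),interpolation=2)]))
E
```

```text
knob [[ 0.50950493 -0.15824576  0.082     ]] edge [[ 0.31064002 -0.1746976   0.        ]
 [ 0.43370767 -0.302905    0.        ]]
((378.9921875, 193.04014587402344), (45.04524612426758, 69.28569030761719), 11.003539085388184)
[[ 0.50446558 -0.0641156   0.055     ]
 [ 0.68864121 -0.10479825  0.055     ]
 [ 0.66316586 -0.22277758  0.055     ]
 [ 0.48048772 -0.17866106  0.055     ]]
marker [[ 0.36923564 -0.10878581  0.01      ]
 [ 0.36751061 -0.24748614  0.01      ]] lid [[ 0.79890956  0.03764268  0.1       ]
 [ 0.49341276 -0.04195365  0.1       ]]
{'fov_y': 70.14537505987775, 'cx': 315.82738620931076, 'cy': 200.36205991218273, 'T_tool_cam': array([[-1.37233199e-03, -9.58714399e-01, -2.84367398e-01,
         7.28380460e-02],
       [ 9.99999018e-01, -1.23466550e-03, -6.63363816e-04,
         3.92550537e-04],
       [ 2.84877825e-04, -2.84368029e-01,  9.58715152e-01,
        -1.43019582e-01],
       [ 0.00000000e+00,  0.00000000e+00,  0.00000000e+00,
         1.00000000e+00]])}
```

View pics/crop0.png

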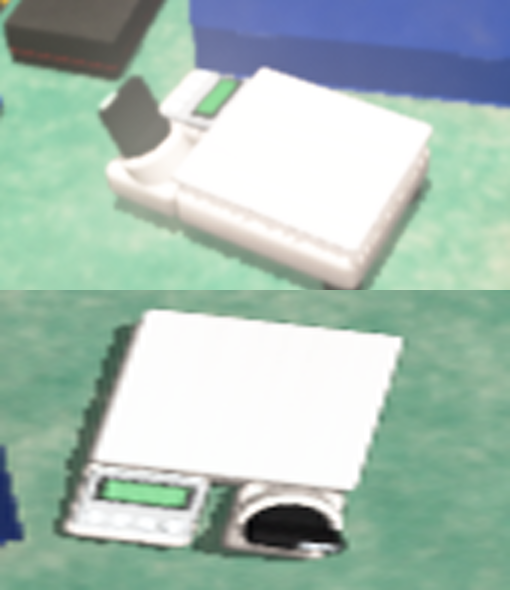

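The scale is yawed about -12.5° and the knob sits near (0.51,-0.158). Its grey-black bar stands roughly crosswise. I'll move the wrist camera in front of the scale.

Call:
{"api": "move_arm", "payload": {"increments": [28,-28,0,0,1,28,-28,0,0,1,28,-28,0,0,1,28,-28,0,0,1,28,-28,0,0,1,28,-28,0,0,1,28,-28,0,0,1,28,-28,0,0,1]}}

```text
time: 0.82
tool_pos: [0.3583, -0.2857, 0.231]
tool_rot: [-0.0, 0.982, 0.191, 0.0]
contact_force: [1.0, -0.1, 0.2]
gripper_width: 0.998
grasp_force: 0.0
```

Call:
{"api": "move_arm", "payload": {"increments": [28,-28,0,0,1,28,-28,0,0,1,28,-28,0,0,1,28,-28,0,0,1,0,0,0,-0.12,1,0,0,0,-0.12,1,0,0,0,-0.12,1,0,0,0,-0.12,1]}}

```text
time: 1.48
tool_pos: [0.4199, -0.1411, 0.2309]
tool_rot: [-0.0, 0.906, 0.422, -0.0]
contact_force: [-0.6, -0.1, -0.4]
gripper_width: 0.998
grasp_force: 0.0
```

Call:
{"api": "move_arm", "payload": {"increments": [0,0,0,-0.12,1,0,0,0,-0.12,1,0,0,0,-0.12,1,0,0,0,-0.12,1,0,0,0,-0.12,1,0,0,0,-0.12,1,0,0,0,-0.12,1,0,0,0,-0.12,1]}}

```text
time: 2.15
tool_pos: [0.4197, -0.1416, 0.2309]
tool_rot: [-0.0, 0.61, 0.793, -0.0]
contact_force: [-0.4, -0.5, -0.2]
gripper_width: 1.0
grasp_force: 0.0
```

Call:
{"api": "move_arm", "payload": {"increments": [0,0,0,-0.12,1,0,0,0,-0.12,1,0,0,0,-0.12,1,0,0,0,-0.12,1,0,0,0,-0.12,1,0,0,0,-0.12,1,0,0,0,-0.12,1,0,0,0,-0.12,1]}}

```text
time: 2.82
tool_pos: [0.4197, -0.1416, 0.2309]
tool_rot: [-0.0, 0.175, 0.985, 0.0]
contact_force: [0.4, -0.5, -0.2]
gripper_width: 1.003
grasp_force: 0.0
```

```bash
cat >> h.py <<'E'
def wshot(manip,name):
    s=manip.state();f=manip.grab_frame("wrist");cv2.imwrite(f"pics/{name}.png",f["image"])
    Rt=q2R(s["tool_rot"]);print("t",round(s["time"],2),"pos",s["tool_pos"].round(4),"yaw",np.degrees(np.arctan2(Rt[1,0],Rt[0,0])).round(1),"zaxis",Rt[:,2].round(3),"q",s["joint_pos"].round(3),"F",s["contact_force"].round(1))
    np.savez(name+".npz",tool_pos=s["tool_pos"],tool_rot=s["tool_rot"],**f);return s,f
E
python3 - <<'E'
from h import *
from plant import manip
wshot(manip,"w1")
E
```

```text
t 2.82 pos [ 0.4197 -0.1416  0.2309] yaw 159.9 zaxis [-0.001  0.    -1.   ] q [-0.494 -0.407  2.017  0.     1.533 -1.714] F [ 0.4 -0.5 -0.2]
```

View pics/w1.png

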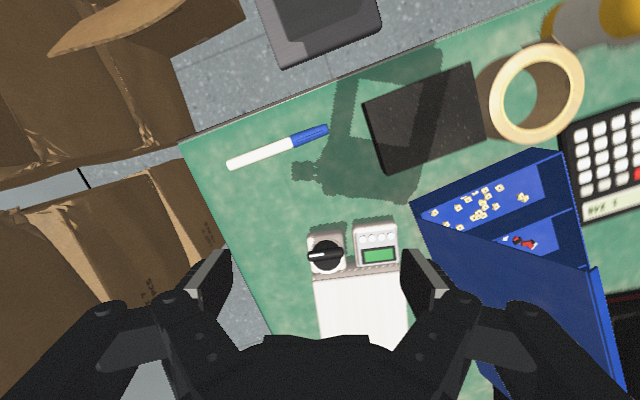

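The wrist view has the robot side at the top. It shows the knob at (325,255), its bar crosswise with a white pointer line at the left end (310,256). The console display is at (379,255), the marker at (280,150) and the lid starts right of column 410. I'll go above the knob for a close look.

Call:
{"api": "move_arm", "payload": {"increments": [-30,5,0,-0.065,0.6,-30,5,0,-0.065,0.6,-30,5,0,0,0.6,0,0,30,0,0.6,0,0,30,0,0.6,0,0,0,0,0.6,0,0,0,0,0.6]}}

```text
time: 3.45
tool_pos: [0.5088, -0.1525, 0.1692]
tool_rot: [-0.002, 0.114, 0.993, 0.001]
contact_force: [0.1, 0.5, 1.6]
gripper_width: 0.601
grasp_force: 0.0
```

```bash
python3 - <<'E'
from h import *
from plant import manip
s,f=wshot(manip,"w2");print(s["gripper_width"])
cv2.imwrite("pics/w2c.png",cv2.resize(f["image"][130:350,170:470],(780,572),interpolation=2))
E
```

```text
t 3.45 pos [ 0.5088 -0.1525  0.1692] yaw 166.9 zaxis [-0.005  0.002 -1.   ] q [-0.431 -0.123  1.889 -0.     1.38  -1.774] F [0.1 0.5 1.6]
0.6011616491562256
```

View pics/w2c.png

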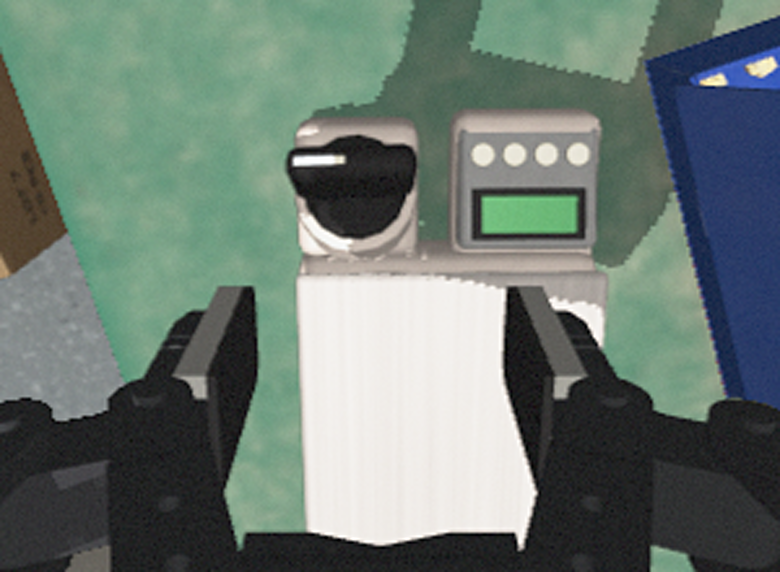

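The crop (scale 2.6, offset 170,130) shows the bar lying along the scale's y axis, with ends at crop (288,160) and (415,158). The white pointer runs from (292,159) to (344,160) at the scale's right. The console is at (525,190).

```bash
python3 - <<'E'
from h import *
P={}
for n,(x0,x1,y0,y1) in dict(w1=(290,360,232,280),w2=(270,340,170,228)).items():
    f=np.load(n+".npz");im=f["image"];g=cv2.resize(im[y0:y1,x0:x1],None,fx=4,fy=4,interpolation=2)
    m=(g.max(2)<75).astype(np.uint8)
    nl,l,st,ce=cv2.connectedComponentsWithStats(m);i=1+np.argmax(st[1:,4]);b=l==i
    xs=np.where(b.any(0))[0];L,Rr=xs[0],xs[-1]
    ly=np.where(b[:,L:L+6].any(1))[0].mean();ry=np.where(b[:,Rr-5:Rr+1].any(1))[0].mean()
    tp=[np.where(b[:,x])[0][0] for x in (L+30,(L+Rr)//2,Rr-30)]
    to=lambda x,y:(x0+(x+.5)/4-.5,y0+(y+.5)/4-.5)
    P[n]=(f,to(L,ly),to(Rr,ry));print(n,P[n][1:],tp,st[i])
for k in(1,2):
    rs=[(lambda o,d:(o,d[0]))(*rays(P[n][0],P[n][k],P[n][0])) for n in P]
    t=np.load("top0.npz");print(k,tri(rs))
    for n in P: print(n,plane(P[n][0],P[n][k],.085,P[n][0]))
# scale frame from w2: console and pan edges at crop px
f=P["w2"][0];full=lambda p:(170+p[0]/2.6,130+p[1]/2.6)
print("pan front corners",plane(f,[full((300,275)),full((605,285))],.057,f),"consoleedge",plane(f,[full((475,237)),full((582,237))],.06,f))
E
```

```text
w1 ((np.float64(307.375), np.float64(255.75)), (np.float64(343.375), np.float64(251.75))) [np.int64(54), np.int64(33), np.int64(49)] [   71    33   145   118 10171]
w2 ((np.float64(280.125), np.float64(193.0)), (np.float64(329.875), np.float64(194.02083333333334))) [np.int64(67), np.int64(49), np.int64(63)] [   42    48   200   159 21387]
1 [ 0.49230574 -0.1790166   0.08058939]
w1 [[ 0.49021563 -0.17760501  0.085     ]]
w2 [[ 0.49127717 -0.17868564  0.085     ]]
2 [ 0.50390272 -0.13885864  0.07621584]
w1 [[ 0.49946988 -0.13810631  0.085     ]]
w2 [[ 0.50148845 -0.13888187  0.085     ]]
pan front corners [[ 0.54014789 -0.19010399  0.057     ]
 [ 0.57009984 -0.07996975  0.057     ]] consoleedge [[ 0.53904602 -0.1238413   0.06      ]
 [ 0.54790043 -0.08602916  0.06      ]]
```

Triangulation puts the bar ends at about z 0.08 and the grip point at about (0.498,-0.159). The bar lies along the scale's y. I'll align the fingers across the bar, half close them and check before descending.

Call:
{"api": "move_arm", "payload": {"increments": [8,-9,0,0.12,0.45,0,0,0,0.12,0.45,0,0,0,0.12,0.45,0,0,0,0.12,0.45,0,0,0,0.12,0.45,0,0,0,0.12,0.45,0,0,0,0.12,0.45,0,0,0,0.12,0.45]}}

```text
time: 4.17
tool_pos: [0.5017, -0.1609, 0.1747]
tool_rot: [0.003, 0.562, 0.827, 0.0]
contact_force: [-0.5, 0.5, 0.9]
gripper_width: 0.448
grasp_force: 0.0
```

Call:
{"api": "move_arm", "payload": {"increments": [0,0,0,0.12,0.45,0,0,0,0.12,0.45,0,0,0,0.12,0.45,0,0,0,0.12,0.45,0,0,0,0.13,0.45,0,0,25,0,0.45,0,0,25,0,0.45,0,0,0,0,0.45]}}

```text
time: 4.83
tool_pos: [0.4987, -0.1595, 0.1193]
tool_rot: [-0.002, 0.781, 0.624, -0.001]
contact_force: [-0.2, 0.9, -2.0]
gripper_width: 0.448
grasp_force: 0.0
```

```bash
python3 - <<'E'
from h import *
from plant import manip
s,f=wshot(manip,"w3");print(s["gripper_width"])
cv2.imwrite("pics/w3c.png",cv2.resize(f["image"][130:350,170:470],(780,572),interpolation=2))
E
```

```text
t 4.83 pos [ 0.4987 -0.1595  0.1193] yaw 77.3 zaxis [-0.004  0.002 -1.   ] q [-0.452 -0.091  1.948 -0.     1.289 -0.23 ] F [-0.2  0.9 -2. ]
0.44783046494089496
```

View pics/w3c.png

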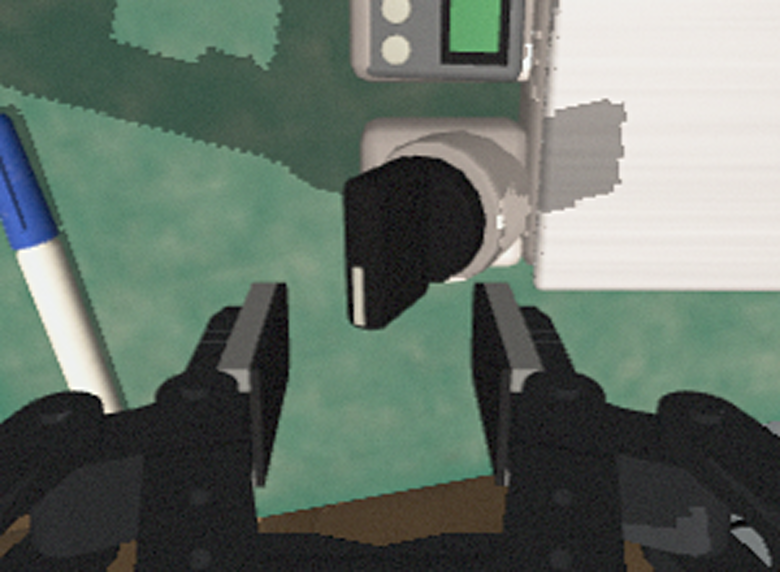

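The fingers straddle the bar line, about 2 mm too far to the front: the front top edge is at crop column 346 and the finger midpoint at 380. I'll shift that and lower over the bar.

Call:
{"api": "move_arm", "payload": {"increments": [0,2,0,0,0.36,0,0,17,0,0.36,0,0,17,0,0.36,0,0,10,0,0.36,0,0,6,0,0.36,0,0,0,0,0.36]}}

```text
time: 5.38
tool_pos: [0.5031, -0.163, 0.0778]
tool_rot: [0.001, 0.781, 0.625, -0.002]
contact_force: [-16.2, 0.2, 24.0]
gripper_width: 0.36
grasp_force: 14.3
```

Contact at 24 N: the tool is resting on something. I'll lift clear and look.

Call:
{"api": "move_arm", "payload": {"increments": [0,0,-15,0,0.36,0,0,-10,0,0.36,0,0,0,0,0.36]}}

```text
time: 5.63
tool_pos: [0.5052, -0.1619, 0.1007]
tool_rot: [0.003, 0.781, 0.625, 0.002]
contact_force: [1.0, -0.1, 1.0]
gripper_width: 0.361
grasp_force: 0.0
```

```bash
python3 - <<'E'
from h import *
from plant import manip
s,f=wshot(manip,"w4");print(s["gripper_width"])
cv2.imwrite("pics/w4c.png",cv2.resize(f["image"][130:350,170:470],(780,572),interpolation=2))
T=f["T_tool_cam"];fl=200/np.tan(np.radians(f["fov_y"])/2)
for p in ([0,0,0],[0,0,-.006]):
    c=T[:3,:3].T@(np.array(p)-T[:3,3]);print(((fl*c[0]/c[2]+f["cx"]-170)*2.6,(fl*c[1]/c[2]+f["cy"]-130)*2.6))
E
```

```text
t 5.63 pos [ 0.5052 -0.1619  0.1007] yaw 77.3 zaxis [ 0.007 -0.003 -1.   ] q [-0.451 -0.059  1.952  0.     1.242 -0.229] F [ 1.  -0.1  1. ]
0.3605117481963284
(np.float64(376.63341517970207), np.float64(317.6448688925434))
(np.float64(376.52701826628515), np.float64(331.0563182430931))
```

View pics/w4c.png

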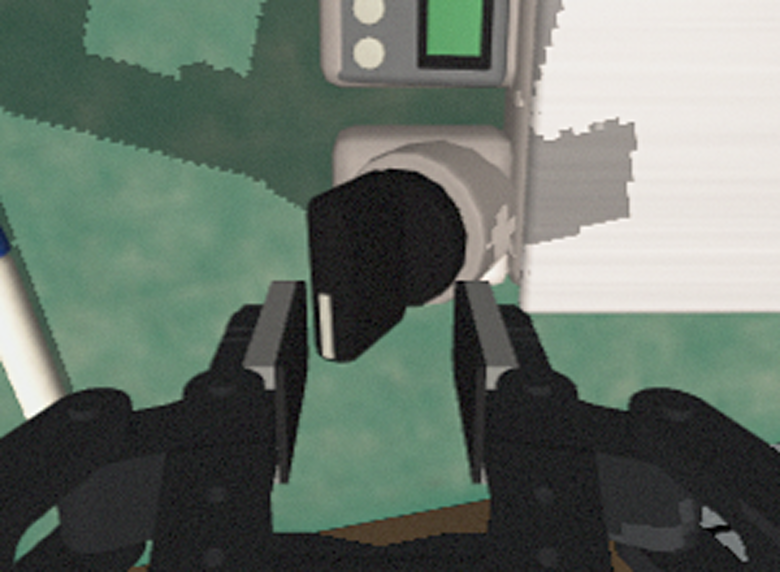

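The lowering had drifted about 5 mm toward the pan, so the front finger landed on the bar's top: bar front edge at crop column 312, finger mid 377. I'll recentre by -5 mm and lower again gently, a little wider.

Call:
{"api": "move_arm", "payload": {"increments": [1,-5,0,0,0.4,0,0,0,0,0.4,0,0,5,0,0.4,0,0,5,0,0.4,0,0,0,0,0.4]}}

```text
time: 6.1
tool_pos: [0.4965, -0.1579, 0.0841]
tool_rot: [-0.002, 0.781, 0.625, -0.001]
contact_force: [-0.9, 0.4, -0.2]
gripper_width: 0.404
grasp_force: 0.0
```

Call:
{"api": "move_arm", "payload": {"increments": [-1,4,0,0,0.4,0,0,0,0,0.4,0,0,4,0,0.4,0,0,4,0,0.4,0,0,4,0,0.4,0,0,4,0,0.4,0,0,0,0,0.4,0,0,0,0,0.4]}}

```text
time: 6.77
tool_pos: [0.5011, -0.1602, 0.0698]
tool_rot: [-0.0, 0.781, 0.625, -0.0]
contact_force: [-0.2, -0.1, 0.2]
gripper_width: 0.396
grasp_force: 0.0
```

Clear of the bar on both sides. I'll narrow slightly and start turning clockwise.

Call:
{"api": "move_arm", "payload": {"increments": [0,0,0,0,0.32,0,0,0,0,0.32,0,0,0,0.1,0.32,0,0,0,0.1,0.32,0,0,0,0.1,0.32,0,0,0,0.1,0.32,0,0,0,0.1,0.32,0,0,0,0.1,0.32]}}

```text
time: 7.43
tool_pos: [0.4986, -0.1602, 0.0697]
tool_rot: [-0.002, 0.931, 0.364, -0.003]
contact_force: [-9.0, 0.7, 4.8]
gripper_width: 0.319
grasp_force: 4.4
```

Call:
{"api": "move_arm", "payload": {"increments": [0,0,0,0.1,0.32,0,0,0,0.1,0.32,0,0,0,0.1,0.32,0,0,0,0.1,0.32,0,0,0,0.1,0.32,0,0,0,0.1,0.32,0,0,0,0,0.32]}}

```text
time: 8.02
tool_pos: [0.5005, -0.1594, 0.0699]
tool_rot: [-0.001, 0.997, 0.074, -0.001]
contact_force: [-2.4, 3.2, 0.7]
gripper_width: 0.319
grasp_force: 1.8
```

```bash
python3 - <<'E'
from h import *
from plant import manip
s,f=wshot(manip,"w5");print(s["gripper_width"],s["ft_torque"])
cv2.imwrite("pics/w5c.png",cv2.resize(f["image"][130:350,170:470],(780,572),interpolation=2))
E
```

```text
t 8.02 pos [ 0.5005 -0.1594  0.0699] yaw 8.5 zaxis [-0.002  0.002 -1.   ] q [-4.510e-01 -2.400e-02  1.974e+00  1.000e-03  1.194e+00  9.720e-01] F [-2.4  3.2  0.7]
0.31940512642760316 [0.55366053 0.38830879 0.10187227]
```

View pics/w5c.png

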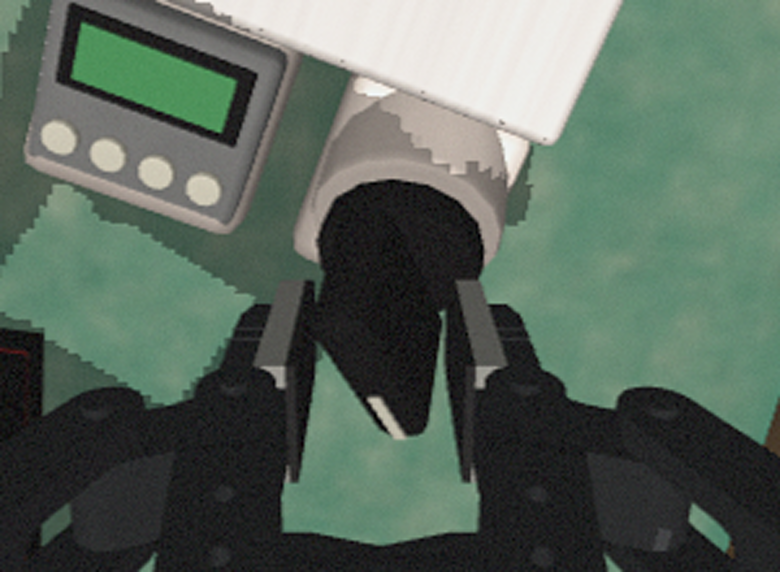

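The knob follows: the pointer now runs crop (372,398) to (402,437), aimed front-right. The pan's front edge runs (345,62) to (545,142) for the scale yaw. I'll compute the turn angle.

```bash
cat >> h.py <<'E'
def ang(n,p0,p1,yaw,G=np.array([.498,-.159,.082])):
    f=np.load(n+".npz");px=[(170+p[0]/2.6,130+p[1]/2.6) for p in(p0,p1)]
    ex=np.array([np.cos(yaw),np.sin(yaw),0]);ey=np.array([-ex[1],ex[0],0]);z=np.array([0,0,1.])
    a=-.5*ex+.866*z;e2=.866*ex+.5*z
    o,d=rays(f,px,f);P=o+d*(((G+.007*a-o)@a)/(d@a))[:,None]
    v=P[1]-P[0];return np.degrees(np.arctan2(-v@e2,-v@ey)),((P-G)@np.c_[ey,e2]*1e3).round(1).tolist()
E
python3 - <<'E'
from h import *
f=np.load("w5.npz");full=lambda p:(170+p[0]/2.6,130+p[1]/2.6)
def yaw(n,p,q,z=.058):
    f=np.load(n+".npz");P=plane(f,[full(p),full(q)],z,f);v=P[1]-P[0];return np.degrees(np.arctan2(v[1],v[0])),P
print(yaw("w5",(345,62),(545,142)),yaw("w5",(80,20),(255,75)),yaw("w2",(300,275),(500,281)),yaw("w4",(522,311),(523,170)))
y=np.radians(-13.5)
print(ang("w5",(372,398),(402,437),y),ang("w4",(321,294),(328,358),y),ang("w2",(344,160),(292,159),y))
E
```

```text
(np.float64(-103.40938550418832), array([[ 0.55209685, -0.14466528,  0.058     ],
       [ 0.54144192, -0.18935756,  0.058     ]])) (np.float64(-99.29136208122411), array([[ 0.55265263, -0.08981192,  0.058     ],
       [ 0.54666599, -0.12640475,  0.058     ]])) (np.float64(74.95854906109483), array([[ 0.53975505, -0.18989478,  0.058     ],
       [ 0.55906677, -0.11803045,  0.058     ]])) (np.float64(80.03919617259658), array([[ 0.54013711, -0.19012452,  0.058     ],
       [ 0.54713795, -0.15026129,  0.058     ]]))
(np.float64(46.70774794207261), [[-1.6, -2.1], [-12.0, -13.1]]) (np.float64(-6.410772901722836), [[-2.1, -1.8], [-18.2, -0.0]]) (np.float64(0.8134075910804691), [[-2.3, -0.6], [-18.6, -0.8]])
```

Turned about 0.85 rad so far. I'll go about 0.35 more, which is safe for any start value, then lift off and probe the remaining gap by pressing lightly on the pan's front-right corner.

Call:
{"api": "move_arm", "payload": {"increments": [0,0,0,0.1,0.32,0,0,0,0.1,0.32,0,0,0,0.1,0.32,0,0,0,0.1,0.32,0,0,0,0,0.32,0,0,0,-0.12,0.35,0,0,0,0,0.38,0,0,-10,0,0.38]}}

```text
time: 8.73
tool_pos: [0.5004, -0.1602, 0.0789]
tool_rot: [-0.0, 0.998, -0.065, -0.001]
contact_force: [-0.1, -0.8, -0.3]
gripper_width: 0.383
grasp_force: 0.0
```

```bash
python3 - <<'E'
from h import *
from plant import manip
s,f=wshot(manip,"w6")
cv2.imwrite("pics/w6c.png",cv2.resize(f["image"][130:350,170:470],(780,572),interpolation=2))
E
```

```text
t 8.73 pos [ 0.5004 -0.1602  0.0789] yaw -7.5 zaxis [-0.003  0.001 -1.   ] q [-4.510e-01 -3.600e-02  1.969e+00 -1.000e-03  1.211e+00  1.250e+00] F [-0.1 -0.8 -0.3]
```

View pics/w6c.png

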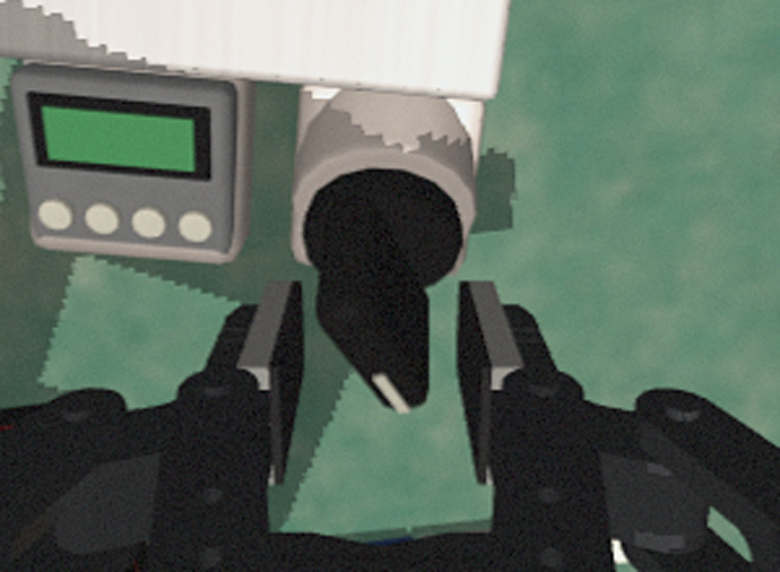

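The pointer now runs (378,375) to (407,412) and nothing looks shifted. I'll move over the pan's front-right corner with shut fingers.

Call:
{"api": "move_arm", "payload": {"increments": [0,0,-25,0,0.38,0,0,-25,0,0.3,26,8,0,0,0,27,9,0,0,0,0,0,0,0,0,0,0,25,0,0,0,0,25,0,0,0,0,0,0,0]}}

```text
time: 9.45
tool_pos: [0.5484, -0.1827, 0.0754]
tool_rot: [-0.002, 0.998, -0.065, -0.004]
contact_force: [-1.1, 0.6, -1.2]
gripper_width: 0.001
grasp_force: 0.0
```

```bash
cat >> h.py <<'E'
def pointer(im,lo=110):
    g=im.max(2);d=(g<60).astype(np.uint8);n,l,st,c=cv2.connectedComponentsWithStats(d)
    best=[]
    w=((g>lo)&(np.ptp(im.astype(int),axis=2)<45)).astype(np.uint8);n,l,st,c=cv2.connectedComponentsWithStats(w)
    for i in range(1,n):
        if 15<st[i,4]<200 and 170<c[i][0]<470 and 130<c[i][1]<350:
            p=np.argwhere(l==i)[:,::-1].astype(np.float32)
            vx,vy,x,y=cv2.fitLine(p,2,0,.01,.01).ravel();s=(p-[x,y])@[vx,vy]
            (_,wh,_)=cv2.minAreaRect(p)
            ring=cv2.dilate((l==i).astype(np.uint8),np.ones((7,7)))-cv2.dilate((l==i).astype(np.uint8),np.ones((3,3)))
            best.append((float((g[ring>0]<60).mean().round(2)),[((x+k*vx-170)*2.6,(y+k*vy-130)*2.6) for k in(s.min(),s.max())],sorted(wh)))
    return sorted(best,key=lambda b:-b[0])[:2]
E
python3 - <<'E'
from h import *
y=np.radians(-13.5)
print(ang("w6",(378,375),(407,412),y))
for n in("w4","w5","w6"):
    for b in pointer(np.load(n+".npz")["image"]): print(n,b,ang(n,*b[1],y))
E
```

```text
(np.float64(62.76548925748848), [[-1.2, -2.7], [-9.0, -17.9]])
w4 (0.99, [(np.float32(721.6291), np.float32(531.6197)), (np.float32(745.9148), np.float32(556.76416))], [4.949747085571289, 13.435027122497559]) (np.float64(-52.32646317503248), [[-28.6, 86.7], [-32.1, 91.3]])
w4 (0.97, [(np.float32(699.7515), np.float32(510.08215)), (np.float32(720.75476), np.float32(525.40356))], [5.656853675842285, 9.899494171142578]) (np.float64(-65.57234693243535), [[-25.6, 82.6], [-27.3, 86.4]])
w5 (0.81, [(np.float32(689.9668), np.float32(505.56787)), (np.float32(716.33655), np.float32(542.44415))], [6.529881000518799, 16.51675796508789]) (np.float64(37.99021433571122), [[-70.2, -0.4], [-84.3, -11.4]])
w5 (0.75, [(np.float32(266.4584), np.float32(361.53915)), (np.float32(284.19653), np.float32(384.17584))], [7.0, 9.0]) (np.float64(50.1557260681551), [[20.0, -2.4], [14.9, -8.5]])
w6 (1.0, [(np.float32(706.78735), np.float32(509.772)), (np.float32(750.57837), np.float32(557.36365))], [6.302829742431641, 24.458742141723633]) (np.float64(50.52566252523761), [[-93.3, -57.7], [-120.3, -90.4]])
w6 (0.76, [(np.float32(489.6711), np.float32(385.99002)), (np.float32(509.20538), np.float32(362.03738))], [8.0, 9.0]) (np.float64(-79.58652608088536), [[-24.5, -3.0], [-26.4, 7.2]])
```

The turn so far is about 63° (1.1 rad). Now the press probe.

Call:
{"api": "move_arm", "payload": {"increments": [0,0,6,0,0,0,0,6,0,0,0,0,0,0,0,0,0,0,0,0,0,0,0,0,0]}}

```text
time: 9.87
tool_pos: [0.5525, -0.1845, 0.0696]
tool_rot: [0.0, 0.998, -0.065, 0.001]
contact_force: [0.5, 0.1, -0.0]
gripper_width: 0.001
grasp_force: 0.0
```

Call:
{"api": "move_arm", "payload": {"increments": [0,0,2,0,0,0,0,0,0,0,0,0,0,0,0]}}

```text
time: 10.12
tool_pos: [0.5519, -0.1842, 0.0666]
tool_rot: [0.0, 0.998, -0.065, 0.0]
contact_force: [0.4, -1.0, 0.0]
gripper_width: 0.0
grasp_force: 0.0
```

Call:
{"api": "move_arm", "payload": {"increments": [0,0,2,0,0,0,0,0,0,0,0,0,0,0,0]}}

```text
time: 10.37
tool_pos: [0.5517, -0.1841, 0.0641]
tool_rot: [-0.0, 0.998, -0.065, -0.0]
contact_force: [0.2, -0.6, 0.5]
gripper_width: -0.0
grasp_force: 0.0
```

Call:
{"api": "move_arm", "payload": {"increments": [0,0,1,0,0,0,0,0,0,0,0,0,0,0,0]}}

```text
time: 10.62
tool_pos: [0.5518, -0.1841, 0.0632]
tool_rot: [-0.0, 0.998, -0.065, -0.0]
contact_force: [0.3, -0.7, 0.2]
gripper_width: -0.003
grasp_force: 0.0
```

Call:
{"api": "move_arm", "payload": {"increments": [0,0,1,0,0,0,0,0,0,0,0,0,0,0,0]}}

```text
time: 10.87
tool_pos: [0.5518, -0.1842, 0.0623]
tool_rot: [-0.0, 0.998, -0.065, -0.0]
contact_force: [0.9, 0.5, 1.9]
gripper_width: -0.001
grasp_force: 0.0
```

Call:
{"api": "move_arm", "payload": {"increments": [0,0,1,0,0,0,0,0,0,0,0,0,0,0,0]}}

```text
time: 11.12
tool_pos: [0.5517, -0.1841, 0.0612]
tool_rot: [-0.0, 0.998, -0.065, -0.0]
contact_force: [-0.3, 0.5, -0.3]
gripper_width: 0.001
grasp_force: 0.0
```

Call:
{"api": "move_arm", "payload": {"increments": [0,0,1,0,0,0,0,0,0,0,0,0,0,0,0]}}

```text
time: 11.37
tool_pos: [0.5517, -0.1841, 0.0602]
tool_rot: [-0.0, 0.998, -0.065, -0.0]
contact_force: [0.4, -0.7, 1.1]
gripper_width: 0.001
grasp_force: 0.0
```

Call:
{"api": "move_arm", "payload": {"increments": [0,0,1,0,0,0,0,0,0,0,0,0,0,0,0]}}

```text
time: 11.62
tool_pos: [0.5517, -0.1841, 0.0592]
tool_rot: [-0.0, 0.998, -0.065, -0.0]
contact_force: [-0.6, -0.8, 0.1]
gripper_width: 0.002
grasp_force: 0.0
```

Call:
{"api": "move_arm", "payload": {"increments": [0,0,1,0,0,0,0,0,0,0,0,0,0,0,0]}}

```text
time: 11.87
tool_pos: [0.5518, -0.1841, 0.0582]
tool_rot: [-0.0, 0.998, -0.065, -0.0]
contact_force: [1.0, -0.3, 0.1]
gripper_width: -0.002
grasp_force: 0.0
```

Call:
{"api": "move_arm", "payload": {"increments": [0,0,1,0,0,0,0,0,0,0,0,0,0,0,0]}}

```text
time: 12.12
tool_pos: [0.5517, -0.1841, 0.0572]
tool_rot: [-0.0, 0.998, -0.065, -0.0]
contact_force: [0.9, 0.1, -0.7]
gripper_width: -0.0
grasp_force: 0.0
```

Call:
{"api": "move_arm", "payload": {"increments": [0,0,1,0,0,0,0,0,0,0,0,0,0,0,0]}}

```text
time: 12.37
tool_pos: [0.5519, -0.1843, 0.0566]
tool_rot: [0.0, 0.998, -0.065, 0.0]
contact_force: [-1.1, -0.5, 1.3]
gripper_width: 0.001
grasp_force: 0.7
```

Call:
{"api": "move_arm", "payload": {"increments": [0,0,1,0,0,0,0,0,0,0,0,0,0,0,0]}}

```text
time: 12.62
tool_pos: [0.5519, -0.1844, 0.0562]
tool_rot: [0.0, 0.998, -0.065, -0.0]
contact_force: [-2.6, 1.6, 5.2]
gripper_width: 0.001
grasp_force: 2.7
```

Call:
{"api": "move_arm", "payload": {"increments": [0,0,1,0,0,0,0,0,0,0,0,0,0,0,0]}}

```text
time: 12.87
tool_pos: [0.552, -0.1845, 0.056]
tool_rot: [0.0, 0.998, -0.065, -0.0]
contact_force: [-4.7, 0.8, 10.4]
gripper_width: -0.003
grasp_force: 4.9
```

Call:
{"api": "move_arm", "payload": {"increments": [0,0,1,0,0,0,0,0,0,0,0,0,0,0,0]}}

```text
time: 13.12
tool_pos: [0.5521, -0.1846, 0.0559]
tool_rot: [0.0, 0.998, -0.065, -0.0]
contact_force: [-6.6, 2.0, 14.0]
gripper_width: 0.001
grasp_force: 7.0
```

Call:
{"api": "move_arm", "payload": {"increments": [0,0,1,0,0,0,0,0,0,0,0,0,0,0,0]}}

```text
time: 13.37
tool_pos: [0.5522, -0.1847, 0.0558]
tool_rot: [0.0, 0.998, -0.065, -0.0]
contact_force: [-9.2, 2.0, 17.9]
gripper_width: -0.001
grasp_force: 9.2
```

Call:
{"api": "move_arm", "payload": {"increments": [-2,0,0,0,0,0,0,0,0,0,0,0,0,0,0,0,0,0,0,0,0,0,0,0,0,0,0,0,0,0]}}

```text
time: 13.87
tool_pos: [0.552, -0.1846, 0.0559]
tool_rot: [0.001, 0.998, -0.065, 0.002]
contact_force: [-3.0, 2.2, 14.0]
gripper_width: -0.001
grasp_force: 6.9
```

Call:
{"api": "move_arm", "payload": {"increments": [-1,0,1,0,0,0,0,0,0,0,0,0,0,0,0,0,0,0,0,0]}}

```text
time: 14.2
tool_pos: [0.5519, -0.1847, 0.0558]
tool_rot: [0.001, 0.998, -0.065, 0.003]
contact_force: [-0.8, 2.4, 15.4]
gripper_width: -0.002
grasp_force: 7.9
```

Call:
{"api": "move_arm", "payload": {"increments": [-1,0,1,0,0,0,0,0,0,0,0,0,0,0,0,0,0,0,0,0]}}

```text
time: 14.53
tool_pos: [0.5519, -0.1848, 0.0558]
tool_rot: [0.001, 0.998, -0.065, 0.004]
contact_force: [-1.7, 3.5, 17.8]
gripper_width: 0.001
grasp_force: 9.0
```

Call:
{"api": "move_arm", "payload": {"increments": [-0.5,0.5,1,0,0,0,0,0,0,0,0,0,0,0,0,0,0,0,0,0]}}

```text
time: 14.87
tool_pos: [0.5519, -0.1849, 0.0557]
tool_rot: [0.001, 0.998, -0.065, 0.005]
contact_force: [-2.0, 4.4, 21.6]
gripper_width: 0.006
grasp_force: 10.7
```

Call:
{"api": "move_arm", "payload": {"increments": [-0.5,0.5,1,0,0,0,0,0,0,0,0,0,0,0,0,0,0,0,0,0]}}

```text
time: 15.2
tool_pos: [0.552, -0.1851, 0.0556]
tool_rot: [0.0, 0.998, -0.065, 0.005]
contact_force: [-1.6, 6.7, 25.0]
gripper_width: 0.002
grasp_force: 12.3
```

Call:
{"api": "move_arm", "payload": {"increments": [-0.5,0.5,1,0,0,0,0,0,0,0,0,0,0,0,0,0,0,0,0,0]}}

```text
time: 15.53
tool_pos: [0.552, -0.1854, 0.0554]
tool_rot: [0.0, 0.998, -0.065, 0.006]
contact_force: [-2.1, 7.8, 28.0]
gripper_width: -0.0
grasp_force: 13.9
```

The corner stays stiff up to 28 N with no rocking plateau, so the foot is at or very near contact. I'll lift, return to the knob, turn a bit more and re-probe the corner height.

Call:
{"api": "move_arm", "payload": {"increments": [0,0,-25,0,0,0,0,-25,0,0,0,0,-25,0,0.38,-25,-8,0,0,0.38,-25,-8,0,0,0.38,0,0,0,0,0.38,0,0,0,0,0.38,0,0,0,0,0.38]}}

```text
time: 16.2
tool_pos: [0.499, -0.1627, 0.1223]
tool_rot: [0.0, 0.998, -0.065, 0.0]
contact_force: [-0.2, 0.3, -0.4]
gripper_width: 0.378
grasp_force: 0.0
```

Call:
{"api": "move_arm", "payload": {"increments": [1,-2.5,0,0,0.38,0,0,20,0,0.38,0,0,15,0,0.38,0,0,7,0,0.38,0,0,5,0,0.38,0,0,5,0,0.38,0,0,0,0,0.32,0,0,0,0,0.32]}}

```text
time: 16.87
tool_pos: [0.5002, -0.16, 0.0704]
tool_rot: [-0.0, 0.998, -0.065, -0.0]
contact_force: [-0.3, 0.8, -0.6]
gripper_width: 0.321
grasp_force: 0.7
```

Call:
{"api": "move_arm", "payload": {"increments": [0,0,0,0.1,0.32,0,0,0,0.1,0.32,0,0,0,0.1,0.32,0,0,0,0.1,0.32,0,0,0,0.1,0.32,0,0,0,0,0.32]}}

```text
time: 17.37
tool_pos: [0.5005, -0.1598, 0.0714]
tool_rot: [-0.001, 0.951, -0.311, 0.0]
contact_force: [-1.0, 3.3, 2.3]
gripper_width: 0.321
grasp_force: 1.5
```

Call:
{"api": "move_arm", "payload": {"increments": [0,0,0,-0.12,0.36,0,0,0,0,0.38,0,0,-10,0,0.38,0,0,0,0,0.38,0,0,0,0,0.38]}}

```text
time: 17.78
tool_pos: [0.5009, -0.1608, 0.0818]
tool_rot: [0.0, 0.968, -0.253, 0.001]
contact_force: [-0.2, 0.3, 0.0]
gripper_width: 0.378
grasp_force: 0.0
```

```bash
cat >> h.py <<'E'
def ptr(n,lo=100,box=(295,345,235,315)):
    im=np.load(n+".npz")["image"];x0,x1,y0,y1=box
    g=cv2.resize(im[y0:y1,x0:x1],None,fx=4,fy=4,interpolation=2)
    w=((g.min(2)>lo)&(np.ptp(g.astype(int),axis=2)<50)).astype(np.uint8)
    k,l,st,c=cv2.connectedComponentsWithStats(w);out=[]
    for i in range(1,k):
        if 120<st[i,4]<2500:
            p=np.argwhere(l==i)[:,::-1].astype(np.float32)
            vx,vy,x,y=cv2.fitLine(p,2,0,.01,.01).ravel();s=(p-[x,y])@[vx,vy]
            if vy<0: vx,vy,s=-vx,-vy,-s
            P=[((x0+(x+q*vx+.5)/4-.5-170)*2.6,(y0+(y+q*vy+.5)/4-.5-130)*2.6) for q in(s.min(),s.max())]
            out.append((np.round(P,0).tolist(),st[i].tolist(),ang(n,*P,np.radians(-13.5))))
    return out
E
python3 - <<'E'
from h import *
from plant import manip
wshot(manip,"w7")
for n in("w5","w6","w7"):
    for o in ptr(n): print(n,o)
E
```

```text
t 17.78 pos [ 0.5009 -0.1608  0.0818] yaw -29.3 zaxis [ 0.002 -0.001 -1.   ] q [-0.452 -0.042  1.97  -0.     1.211  1.63 ] F [-0.2  0.3  0. ]
w7 ([[448.0, 270.0], [433.0, 311.0]], [150, 0, 50, 58, 1999], (np.float64(114.0381217862537), [[-18.2, 25.8], [-13.2, 14.5]]))
w7 ([[444.0, 330.0], [434.0, 337.0]], [168, 89, 20, 15, 131], (np.float64(148.75757794294043), [[-14.0, 6.7], [-11.6, 5.2]]))
w7 ([[332.0, 339.0], [327.0, 359.0]], [0, 105, 20, 32, 391], (np.float64(114.24451668656887), [[7.4, 13.5], [10.3, 7.0]]))
w7 ([[328.0, 392.0], [331.0, 456.0]], [0, 185, 26, 98, 1349], (np.float64(105.13809958651663), [[13.9, -5.5], [22.0, -35.3]]))
```

```bash
python3 - <<'E'
from h import *
a=np.load("w7.npz")["image"][200:310,255:405];cv2.imwrite("pics/w7c.png",cv2.resize(a,(780,572),interpolation=2))
b=np.load("w6.npz")["image"]
print(b[270:292:2,312:330].min(2));print(b[280,312:330])
E
```

```text
[[ 24  22  28  18  31  29  26  25  13  25  18  29  23  23  19  10   7  18]
 [ 28  14  22  21  31  25  20  23  24  32  25  19  20  17  26  21  22  30]
 [ 18  73  94 109 120 111  72  36  28  27  16  29  27  16  18  25  18  14]
 [ 18  84 145 166 169 167 149  96  37  12  31  31  27  26  22  20  26  20]
 [ 38  21  39 115 157 170 169 164 126  68  29  20  25  31  28  13  27  26]
 [ 97  65  28   5  71 135 164 171 168 150  98  42  15  27  31  25  32  32]
 [105 106  79  42  15  39 110 157 171 172 165 127  72  26  19  25  16  31]
 [112 113 117 108  69  31  18  53 132 166 170 171 151  99  43  33  21  28]
 [110 114 115 118 118 100  72  57  49 106 153 167 170 166 126  79  54  62]
 [115 118 118 117 120 120 120 117 115 103 120 149 155 152 151 133 112 106]
 [114 117 118 119 123 118 122 113 111 113 108 105 102 103 101 101 106 102]]
[[106 126  97]
 [ 68  79  65]
 [ 29  28  31]
 [  9   5  11]
 [ 71  78  80]
 [135 151 153]
 [164 180 187]
 [171 189 192]
 [168 187 190]
 [150 166 170]
 [ 98 107 108]
 [ 42  44  46]
 [ 15  24  23]
 [ 27  28  30]
 [ 31  38  35]
 [ 26  28  25]
 [ 32  32  37]
 [ 34  33  32]]
```

View pics/w7c.png

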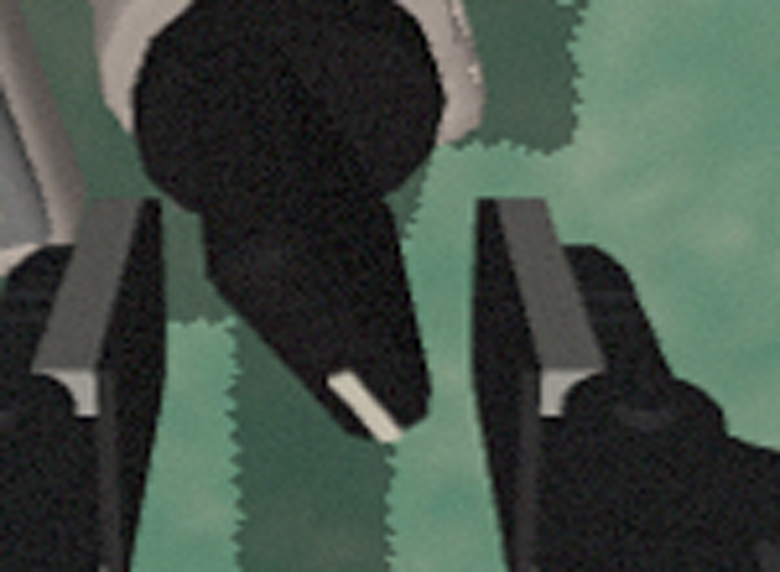

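The pointer is clear at crop (340,375) to (390,437), between the fingers. I'll tighten the detector threshold so it reads automatically.

```bash
python3 - <<'E'
from h import *
for n in("w4","w5","w6","w7"):
    for o in ptr(n,140,(285,350,230,315)): print(n,o)
E
```

```text
w4 ([[468.0, 260.0], [460.0, 280.0]], [243, 0, 17, 30, 236], (np.float64(17.93512793043776), [[14.1, 34.0], [9.4, 32.4]]))
w4 ([[452.0, 290.0], [430.0, 304.0]], [201, 43, 35, 25, 282], (np.float64(48.06322449284782), [[6.8, 30.9], [2.2, 25.8]]))
w4 ([[323.0, 294.0], [327.0, 357.0]], [32, 54, 20, 97, 1245], (np.float64(-3.7222545354096974), [[-2.0, -1.4], [-17.9, -0.3]]))
w5 ([[371.0, 396.0], [401.0, 440.0]], [108, 213, 56, 64, 1058], (np.float64(49.20219869125021), [[-1.2, -1.6], [-12.3, -14.4]]))
w6 ([[377.0, 376.0], [405.0, 412.0]], [117, 179, 52, 57, 927], (np.float64(63.11165457577573), [[-1.0, -3.1], [-8.6, -18.2]]))
w7 ([[388.0, 368.0], [418.0, 401.0]], [134, 168, 55, 51, 929], (np.float64(79.98007959362451), [[-0.3, -2.1], [-3.3, -19.3]]))
```

The pointer is now at 80°, so the total turn is about 1.43 rad, 0.295 of it since the last probe. I'll re-probe the corner height.

Call:
{"api": "move_arm", "payload": {"increments": [0,0,-22,0,0.38,0,0,-22,0,0.3,28,-2,0,0,0,28,-2.5,0,0,0,0,0,0,-0.12,0,0,0,20,-0.12,0,0,0,20,-0.14,0,0,0,15,0,0]}}

```text
time: 18.5
tool_pos: [0.5506, -0.1835, 0.0678]
tool_rot: [-0.0, 0.997, -0.071, -0.001]
contact_force: [-0.7, 0.1, -0.5]
gripper_width: 0.001
grasp_force: 0.0
```

Call:
{"api": "move_arm", "payload": {"increments": [0,0,0,0,0,0,0,0,0,0,0,0,0,0,0,0,0,0,0,0]}}

```text
time: 18.83
tool_pos: [0.552, -0.1842, 0.071]
tool_rot: [0.001, 0.997, -0.073, 0.001]
contact_force: [0.4, 0.1, -0.9]
gripper_width: -0.003
grasp_force: 0.0
```

Call:
{"api": "move_arm", "payload": {"increments": [0,0,6,0,0,0,0,5,0,0,0,0,0,0,0,0,0,0,0,0,0,0,0,0,0]}}

```text
time: 19.25
tool_pos: [0.551, -0.1836, 0.0582]
tool_rot: [-0.0, 0.997, -0.073, -0.0]
contact_force: [-0.4, -0.2, 0.1]
gripper_width: -0.003
grasp_force: 0.0
```

Call:
{"api": "move_arm", "payload": {"increments": [0,0,1,0,0,0,0,0,0,0,0,0,0,0,0]}}

```text
time: 19.5
tool_pos: [0.5511, -0.1837, 0.0574]
tool_rot: [0.0, 0.997, -0.073, 0.0]
contact_force: [0.1, 0.4, -0.8]
gripper_width: 0.002
grasp_force: 0.0
```

Call:
{"api": "move_arm", "payload": {"increments": [0,0,1,0,0,0,0,0,0,0,0,0,0,0,0]}}

```text
time: 19.75
tool_pos: [0.5512, -0.1838, 0.0569]
tool_rot: [0.0, 0.997, -0.073, 0.0]
contact_force: [-2.2, 1.1, 3.9]
gripper_width: -0.004
grasp_force: 2.1
```

Call:
{"api": "move_arm", "payload": {"increments": [0,0,1,0,0,0,0,0,0,0,0,0,0,0,0]}}

```text
time: 20.0
tool_pos: [0.5513, -0.1839, 0.0568]
tool_rot: [0.0, 0.997, -0.072, 0.0]
contact_force: [-4.2, 0.9, 8.4]
gripper_width: 0.001
grasp_force: 4.5
```

Call:
{"api": "move_arm", "payload": {"increments": [0,0,1,0,0,0,0,0,0,0,0,0,0,0,0]}}

```text
time: 20.25
tool_pos: [0.5514, -0.184, 0.0567]
tool_rot: [0.0, 0.997, -0.072, -0.0]
contact_force: [-6.0, 2.1, 13.4]
gripper_width: 0.002
grasp_force: 6.6
```

The loaded height rose about 0.7 mm for the 0.295 rad, and the soft first part of the earlier probe is gone. That suggests the foot is only just touching now, at about 3.0. As a check I'll probe the pan's front-left corner: the pan should be level if the foot only just touches.

Call:
{"api": "move_arm", "payload": {"increments": [0,0,-12,0,0,0,0,-8,0,0,4,-30,0,0,0,4,-30,0,0,0,0,-28,0,0,0,0,0,0,0,0,0,0,0,0,0,0,0,0,0,0]}}

```text
time: 20.92
tool_pos: [0.5718, -0.0979, 0.0745]
tool_rot: [0.0, 0.997, -0.072, 0.0]
contact_force: [-0.5, -0.1, 0.2]
gripper_width: 0.003
grasp_force: 0.0
```

Call:
{"api": "move_arm", "payload": {"increments": [0,0,8,0,0,0,0,7,0,0,0,0,0,0,0,0,0,0,0,0,0,0,0,0,0,0,0,0,0,0]}}

```text
time: 21.42
tool_pos: [0.5717, -0.0981, 0.0594]
tool_rot: [0.0, 0.997, -0.073, 0.0]
contact_force: [0.3, -0.4, 0.4]
gripper_width: 0.001
grasp_force: 0.0
```

Call:
{"api": "move_arm", "payload": {"increments": [0,0,1,0,0,0,0,0,0,0,0,0,0,0,0]}}

```text
time: 21.67
tool_pos: [0.5717, -0.0977, 0.0584]
tool_rot: [-0.0, 0.997, -0.073, 0.0]
contact_force: [-0.2, -0.2, 0.6]
gripper_width: 0.001
grasp_force: 0.0
```

Call:
{"api": "move_arm", "payload": {"increments": [0,0,1,0,0,0,0,0,0,0,0,0,0,0,0]}}

```text
time: 21.92
tool_pos: [0.5717, -0.0977, 0.0573]
tool_rot: [-0.0, 0.997, -0.073, -0.0]
contact_force: [0.5, 0.6, -0.3]
gripper_width: -0.002
grasp_force: 0.0
```

Call:
{"api": "move_arm", "payload": {"increments": [0,0,1,0,0,0,0,0,0,0,0,0,0,0,0]}}

```text
time: 22.17
tool_pos: [0.5719, -0.0977, 0.0568]
tool_rot: [-0.0, 0.997, -0.073, 0.0]
contact_force: [-0.8, 0.6, 3.7]
gripper_width: -0.001
grasp_force: 1.8
```

Call:
{"api": "move_arm", "payload": {"increments": [0,0,1,0,0,0,0,0,0,0,0,0,0,0,0]}}

```text
time: 22.42
tool_pos: [0.5719, -0.0975, 0.0565]
tool_rot: [-0.0, 0.997, -0.072, 0.0]
contact_force: [-4.4, 1.8, 8.2]
gripper_width: -0.003
grasp_force: 4.0
```

The front-left corner's free height is about 0.0570, the same as front-right. The pan is level, so the knob is at about 3.0 and needs about 0.65 rad more, with the pointer at about 117°. Back to the knob.

Call:
{"api": "move_arm", "payload": {"increments": [0,0,-30,0,0,0,0,-30,0,0,0,0,-10,0,0.2,-20,17,0,0,0.38,-20,17,0,0,0.38,-20,17,0,0,0.38,0,0,0,0.12,0.38,0,0,0,0.12,0.38]}}

```text
time: 23.08
tool_pos: [0.5037, -0.1401, 0.1245]
tool_rot: [0.0, 0.981, -0.195, -0.0]
contact_force: [0.3, 0.2, -0.7]
gripper_width: 0.382
grasp_force: 0.0
```

Call:
{"api": "move_arm", "payload": {"increments": [0,0,0,0.12,0.38,0,0,0,0,0.38,0,0,0,0,0.38]}}

```text
time: 23.33
tool_pos: [0.5047, -0.1395, 0.1248]
tool_rot: [0.0, 0.969, -0.248, -0.0]
contact_force: [-0.2, 0.9, 0.5]
gripper_width: 0.378
grasp_force: 0.0
```

Call:
{"api": "move_arm", "payload": {"increments": [6,20,0,0,0.38,0,0,20,0,0.38,0,0,10,0,0.38,0,0,0,0,0.38,0,0,0,0,0.38]}}

```text
time: 23.75
tool_pos: [0.4997, -0.1592, 0.0941]
tool_rot: [-0.0, 0.968, -0.249, -0.001]
contact_force: [-0.0, -0.4, -0.4]
gripper_width: 0.378
grasp_force: 0.0
```

Call:
{"api": "move_arm", "payload": {"increments": [0,0,8,0,0.38,0,0,8,0,0.38,0,0,8,0,0.38,0,0,0,0,0.32,0,0,0,0,0.32]}}

```text
time: 24.17
tool_pos: [0.4999, -0.1595, 0.0704]
tool_rot: [-0.0, 0.968, -0.25, -0.001]
contact_force: [-1.1, 0.4, -0.2]
gripper_width: 0.32
grasp_force: 0.0
```

Call:
{"api": "move_arm", "payload": {"increments": [0,0,0,0.1,0.32,0,0,0,0.1,0.32,0,0,0,0.1,0.32,0,0,0,0.1,0.32,0,0,0,0.1,0.32,0,0,0,0.1,0.32,0,0,0,0.1,0.32,0,0,0,0,0.32]}}

```text
time: 24.83
tool_pos: [0.5012, -0.1601, 0.0725]
tool_rot: [-0.0, 0.824, -0.567, 0.001]
contact_force: [-0.9, 0.8, 2.2]
gripper_width: 0.32
grasp_force: 2.9
```

```bash
python3 - <<'E'
from h import *
from plant import manip
wshot(manip,"w8")
for o in ptr("w8",140,(270,360,225,330)): print(o)
E
```

```text
t 24.83 pos [ 0.5012 -0.1601  0.0725] yaw -69.1 zaxis [ 0.002 -0.    -1.   ] q [-0.451 -0.028  1.974  0.     1.195  2.326] F [-0.9  0.8  2.2]
([[269.0, 362.0], [283.0, 384.0]], [5, 184, 32, 31, 446], (np.float64(125.18222994586698), [[4.1, 31.4], [8.0, 25.8]]))
([[487.0, 363.0], [476.0, 384.0]], [334, 185, 26, 30, 415], (np.float64(163.05477781407964), [[-7.2, -16.7], [-1.6, -18.4]]))
([[321.0, 376.0], [313.0, 411.0]], [78, 198, 23, 56, 490], (np.float64(154.8725630593607), [[4.6, 19.6], [12.7, 15.8]]))
([[412.0, 386.0], [440.0, 425.0]], [230, 213, 56, 66, 1288], (np.float64(117.7340788711695), [[2.3, -2.3], [10.3, -17.5]]))
```

The pointer is at 117.7°, so total turn puts the knob at about 3.65. I'll back off, lift clear, check the pose and probe the corner once more.

Call:
{"api": "move_arm", "payload": {"increments": [0,0,0,-0.12,0.36,0,0,0,0,0.38,0,0,-10,0,0.38,0,0,-25,0,0.38,0,0,-20,0,0.3,0,0,0,-0.12,0,0,0,0,-0.12,0,0,0,0,-0.12,0]}}

```text
time: 25.55
tool_pos: [0.501, -0.1602, 0.1278]
tool_rot: [0.0, 0.936, -0.353, 0.001]
contact_force: [-0.8, -0.1, 0.4]
gripper_width: -0.003
grasp_force: 0.0
```

Call:
{"api": "move_arm", "payload": {"increments": [0,0,0,-0.12,0,0,0,0,-0.12,0,0,0,0,-0.12,0,0,0,0,-0.12,0,0,0,0,-0.1,0,0,0,0,0,0,0,0,0,0,0]}}

```text
time: 26.13
tool_pos: [0.5006, -0.16, 0.1268]
tool_rot: [0.0, 0.997, -0.074, 0.0]
contact_force: [-0.2, 0.3, 0.1]
gripper_width: -0.006
grasp_force: 0.0
```

```bash
python3 - <<'E'
from h import *
from plant import manip
s,f=wshot(manip,"w9")
for o in ptr("w9",140,(285,360,190,315)): print(o)
R_=q2R(s["tool_rot"]);print("move",1e3*R_.T@(np.array([.5518,-.1842,.068])-s["tool_pos"]))
E
```

```text
t 26.13 pos [ 0.5006 -0.16    0.1268] yaw -8.5 zaxis [ 0. -0. -1.] q [-0.451 -0.098  1.941 -0.     1.298  1.268] F [-0.2  0.3  0.1]
([[313.0, 155.0], [313.0, 166.0]], [18, 0, 10, 18, 132], (np.float64(89.17596368708207), [[17.2, 42.4], [17.2, 38.9]]))
([[440.0, 159.0], [454.0, 160.0]], [219, 0, 22, 14, 274], (np.float64(-0.9604794138847663), [[-11.1, 44.6], [-14.3, 44.6]]))
([[308.0, 171.0], [318.0, 209.0]], [18, 23, 21, 59, 405], (np.float64(79.10055032489576), [[18.2, 37.2], [15.7, 24.4]]))
([[355.0, 364.0], [368.0, 372.0]], [86, 324, 21, 15, 155], (np.float64(41.60731057148121), [[3.3, -47.8], [-1.3, -51.9]]))
([[402.0, 364.0], [389.0, 375.0]], [142, 324, 21, 19, 161], (np.float64(115.86600381831832), [[-11.3, -45.2], [-7.8, -52.4]]))
move [54.19287821 16.3454768  58.845947  ]
```

Call:
{"api": "move_arm", "payload": {"increments": [27,8,0,0,0,27,8,0,0,0,0,0,20,0,0,0,0,20,0,0,0,0,18,0,0,0,0,0,0,0,0,0,0,0,0,0,0,0,0,0]}}

```text
time: 26.85
tool_pos: [0.5522, -0.1839, 0.0694]
tool_rot: [0.0, 0.997, -0.073, 0.001]
contact_force: [-0.4, -0.2, 0.4]
gripper_width: 0.001
grasp_force: 0.0
```

Call:
{"api": "move_arm", "payload": {"increments": [0,0,8,0,0,0,0,0,0,0,0,0,0,0,0,0,0,0,0,0]}}

```text
time: 27.18
tool_pos: [0.5518, -0.1837, 0.0608]
tool_rot: [0.0, 0.997, -0.073, 0.0]
contact_force: [-0.7, -0.3, -0.5]
gripper_width: -0.005
grasp_force: 0.0
```

Call:
{"api": "move_arm", "payload": {"increments": [0,0,1,0,0,0,0,0,0,0,0,0,0,0,0]}}

```text
time: 27.43
tool_pos: [0.5517, -0.1836, 0.0594]
tool_rot: [0.0, 0.997, -0.073, 0.0]
contact_force: [-0.1, -1.3, 0.7]
gripper_width: -0.004
grasp_force: 0.0
```

Call:
{"api": "move_arm", "payload": {"increments": [0,0,1,0,0,0,0,0,0,0,0,0,0,0,0]}}

```text
time: 27.68
tool_pos: [0.5518, -0.1837, 0.0587]
tool_rot: [0.0, 0.997, -0.073, 0.0]
contact_force: [-0.9, 0.9, 3.5]
gripper_width: 0.002
grasp_force: 1.3
```

The corner now stands at about 0.0588. That is 1.75 mm above level, as predicted for 3.65. Retreat and hand in.

Call:
{"api": "move_arm", "payload": {"increments": [0,0,-20,0,0,0,0,-30,0,0,0,0,-30,0,0,0,0,-30,0,0,0,0,0,0,0,0,0,0,0,0]}}

```text
time: 28.18
tool_pos: [0.553, -0.1842, 0.171]
tool_rot: [0.001, 0.997, -0.073, 0.002]
contact_force: [0.3, -1.0, -0.4]
gripper_width: 0.004
grasp_force: 0.0
```

```bash
python3 - <<'E'
from h import *
from plant import manip
f=manip.grab_frame("top");a=np.load("top0.npz")["image"]
d=cv2.absdiff(f["image"],a).max(2)[235:290,230:430];print("bystander diff px",int((d>60).sum()))
print(manip.state()["contact_force"].round(1),manip.job_done())
E
```

```text
bystander diff px 4376
the job is handed in; nothing more can be done
[ 0.2  0.5 -0.8] None
```

I turned the knob clockwise about 2.1 rad in all, to an estimated setting of 3.65 (good range 3.3 to 4.0), and handed the job in with the arm clear. The estimate rests on corner-height presses; I did not press-test for rocking at the final setting. My last top-view comparison of the bystanders was inconclusive, since many pixels differed and I did not find out why.

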